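# Refit the speed knob on the lathe's control box and hold it home

### The arm

A 6-joint arm with a two-finger parallel gripper is mounted at the origin on the work surface; the furniture and walls round the work are solid. World frame = base frame: x ahead of the robot, y to its left, z up, the work surface at z = 0. Lengths are in m, angles in degrees, forces in N, time in s.
With the tool pointing down it reaches from about 0.3 to 0.75 m from the base axis. Payload 8.5 kg.
Tool frame: the origin (TCP) lies at the centre of the arm's flange, where the gripper is bolted on; the fingertips stand 173 mm ahead of it and the grasp point (between the pads) lies env.pinch_z ahead of it (env.pinch_z is the distance from the TCP to the grasp point, in m); z points along the fingers, y is the line along which they close (so a half turn about z gives the same grasp; the last joint's range is limited). The gripper opens to 85 mm and grips with 20 to 120 N. Pads are 22 mm wide; open, the fingers measure 114 mm over their backs; the gripper's body (76 mm by 85 mm) begins 54 mm behind the grasp point. The pads swing forward as they close: fully open they stand 13 mm farther back than shut.
Start: joints at [60.201, 21.807, 74.336, -0, 83.858, -12.336], TCP at [0.165, 0.525, 0.405] pointing down, gripper open.
Joint ranges: [-178.18, 178.18], [-50.72, 133.34], [12.68, 142.11], [-81.47, 261.47], [9.98, 163.14], [-165.26, 165.26]. Speed limits (degrees/s): [136.94, 136.94, 180, 180, 180, 180].

### API

Orientations are given as a 3x3 rotation matrix whose columns are the frame's x, y, z axes.
In Python, from rig import env, get_image, job, spotter gives the robot as it stands. The module is installed in compiled form; this text tells all that it offers.
- The arm moves only by the shell command python3 -m creep 'ROWS' [FORCE]. ROWS is text: rows parted by semicolons, each of 7 numbers parted by spaces: the turn, a rotation vector about the tool's x, y, z in units of 8 degrees (1.0 is 8 degrees), then the shift along the tool's x, y, z in units of 30 mm (1.0 is 30 mm), then the finger opening in mm, from 0 to 85.4. A call has 1 to 12 rows; each row is the pose to reach, as a shift and turn from the pose commanded when the call began, along the tool's axes at that moment; what a row does not reach only later rows make up. A row lasts 1/10 s, in which the tool goes at most 50 mm and 8.59 degrees, less where a joint would pass 70% of its speed; a pose out of reach is approached as far as the arm can. A call with a gripper value outside its range is refused whole. The fingers move at their own pace and stop on an object; FORCE is the grip in N (left out, the last holds). Time passes only in rows, so rows that repeat a pose let the fingers close. It gives the time, the measured TCP pose, the force, the opening and the grip force at its end, in the units of the state.
- env.observe(): the state, without advancing time (a new reading comes with each control period).
- get_image(name): name is "scene" or "side" or "wrist"; returns a dict with "image" (420x560x3 uint8, blue, green, red), "depth" (420x560 float32, m along the optical axis (not along the pixel's ray), 0 where there is no reading), "intrinsics" (3x3 intrinsics, pixels), "view" (4x4, takes a point from world to camera coordinates). Camera axes: x right, y up, looking along -z (the intrinsics and any distortion apply to the point x, -y, -z); pixel columns grow to the right and rows downward; lengths in m; the calibration is good to about 2 mm. A picture is of the moment at which its call begins.
- job.close_job(): hands the job in; it is judged then, once.
Trained networks look in a picture, given as the dict that the camera call returned (one of the last four; its "shot" number tells which), for a name from the list of things; names that differ only in an ending like _2 or _b are one class to them, and where a whole thing is asked for, a point or a joint stands for the part that bears it (a point fixed in the world has none). Each returns a list of dicts, best first, with "p" (0 to 1); they miss things now and then, are a little off and sometimes report something else, mostly with a low value. They report only what shows in the picture. A call takes as long as a camera call. They do not tell look-alikes from the thing itself.
- spotter.boxes_of(label, picture): "xy" ([column, row] in pixels, amid what is visible of it).
The state is a dict: "time_s": time; "q": joint angles; "qvel": joint speeds; "joint_efforts": joint torques, N m; "position": TCP position; "tool_rot": TCP orientation; "ft_force": force on the tool from outside, world axes, zero at the start; "wrist_torque": the same for the moment, N m; "grip_width": finger opening in m; "gripper_force": force on a finger pad.
Only numpy, scipy, OpenCV 4.12 (cv2) and the standard library are available. Lean on these libraries where they do the work, as an engineer would, in place of code of your own. Each camera call takes 0.05 s, during which the arm holds its last target. There are 200 camera calls.

### The job

The black speed knob has come off the lathe's control box. First isolate the drive: turn the red main switch on the yellow plate a quarter turn anticlockwise, so that it clicks over from on to off, and leave it off. Then pick up the knob, turn it so that the flat in its socket (on the side of the white pointer line) matches the flat of the brass D-shaft, push it down fully home against its sprung collar, and finish with the knob still in the gripper and still pressed home, so that I can tighten its grub screw; leave the other things on the bench where they are.

Things in the scene. Friction and masses are not known exactly. Their poses are not given: they have to be found in the camera images.
- drive_box: Grey steel control box with white top panel, fixed to the bench, 110 (x) x 190 (y) x 70 mm high, with 20 mm mounting lugs at the foot of front and back. Origin under its centre; x to its back, y to its left, z up. Red main switch on the left half (y = +48 mm), bare brass speed shaft on the right half (y = -48 mm). Up to 0.2 rad turned.
- main_switch_grip (a point): On the axis of the red main-switch handle, at gripping height: an upright bar 46 mm long (point x) x 14 mm wide (point y), from 17 mm below to 13 mm above this point, over a 33 mm red disc; yellow plate 24 mm below. Turns with the handle. White line on top marks its +x end: towards the green dash (back of the box) = on, towards the white dot (left) = off.
- main_switch (a joint): Angle of the main switch, rad: 0 = on (as it starts), 1.57 = off, growing anticlockwise seen from above; hard stops at both ends. An over-centre spring holds it on with about 0.2 N m, resists less and less up to the middle (0.79), then throws the handle on by itself to the off stop, as soon as it is let go.
- spindle_tip (a point): Centre of the top end of the upright brass speed shaft: D-section, 14 mm diameter, flat 2 mm from its axis on the side of this point's +x; round side chamfered 1 mm at the tip. It ends 24 mm above the round aluminium dial plate (72 mm across) and 96 mm above the bench. Stiff to turn (0.15 N m); starts up to 0.7 rad either way from the box's x.
- spring_collar (a joint): How far the sprung dark steel collar (25 mm diameter) round the shaft's foot is pressed down, m: 0 = up, its top 4 mm above the dial plate; 0.004 = flush with the plate. It needs 5 N to start moving and 9 N when flush, so it lifts a knob that is let go.
- knob_center (a point): Centre of the loose black speed knob, half-way up its 42 mm height; it stands upright on the bench, socket down. Bar grip 46 mm long (point x) x 26 mm wide (point y, the width to grasp), over a round skirt 49 mm across and 7 mm high; 80 g. White pointer line on top from the middle to the +x end. Home on the shaft, this point is 3 mm below the shaft's tip, x along its x.
- knob_socket (a point): Centre of the mouth of the knob's D-socket, in the middle of its underside, 21 mm below knob_center; same axes. The socket is 27 mm deep and 15.6 mm wide; its flat lies 2.8 mm from the axis on the side of +x, the side of the white pointer line. Play on the shaft 0.8 mm all round, about 0.12 rad in turning. The underside lies on the dial plate when home.
- screwdriver: Bystander: blue-handled screwdriver, 214 mm long, lying on the bench. Origin under its middle.
- offcut: Bystander: small wooden block, an offcut of 60 x 38 x 38 mm, on the bench in front of the vice. Origin under its middle.
- screw_jar: Bystander: glass jar of screws with a lid, 68 mm wide, 84 mm high, at the back beside the vice. Origin under its middle.
Mind the look-alikes: they are no part of the job. Leave any pink look-alike of the part that bears knob_center alone.

How it is judged (in metres and radians):
On the way, in this order (a step that is already met when the one before it is completed fails the run):
1. the main switch is clicked over to off (past 1.4 rad) (value of joint main_switch above 1.4 rad), for 0.2 s.
2. the knob sits fully home on the D-shaft with the collar pressed down (z of knob_center in the frame of spindle_tip below -0.0015 m and horizontal distance between knob_center and spindle_tip below 0.003 m and angle between the x axis of knob_center and the x axis of spindle_tip, either way round below 0.25 rad and angle between knob_center's own z axis and vertical below 0.1 rad and value of joint spring_collar above 0.003 m), for 0.2 s.
At the end, for the whole second after the job is handed in: Main switch off (past 1.4 rad); knob upright on the D-shaft, within 3 mm of its axis and 0.25 rad of its flat, underside within 1.5 mm of the dial plate, collar pressed down at least 3 of its 4 mm, and the fingers still on the knob with at least 4 N (all of step 2 and value of joint main_switch above 1.4 rad and contact force between the fingers and speed_knob above 4 N); the arm keeps its last pose, push and grip.
It fails at once if a bystander is moved by more than 30 mm (distance of any of screwdriver, offcut, screw_jar from where it was at the start of the episode above 0.03 m).
It also fails if it takes over 59 s, if anything falls off the work surface, if the arm or the gripper's body presses on something with over 40 N, if the wrist force passes 120 N, or if a joint passes its speed limit or range.

## Working session

There is one attempt and no reset: what is moved stays moved. The work goes in short steps, Python scripts to look and compute and a shell command to move; the robot and the scene stay as the last step left them, time stands still between calls to the robot, and variables do not carry over. Pictures are saved under pics/ and viewed, at most 10 in all, crops included, and the job is handed in when it is done.

```bash
mkdir -p pics
cat > h.py <<'E'
import numpy as np, cv2
from rig import env, get_image, job, spotter
def world(p,u,v,win=2):
    d=p["depth"]; u0,v0=int(round(u)),int(round(v))
    w=d[max(0,v0-win):v0+win+1,max(0,u0-win):u0+win+1]; w=w[w>0]
    if not len(w): return None
    return ray(p,u,v,np.median(w))
def ray(p,u,v,z):
    K=np.array(p["intrinsics"]);c=np.linalg.inv(K)@[u,v,1]*z
    V=np.array(p["view"]);return (np.linalg.inv(V)@[c[0],-c[1],-c[2],1])[:3]
def cloud(p):
    d=p["depth"];v,u=np.mgrid[:d.shape[0],:d.shape[1]]
    K=np.array(p["intrinsics"]);c=np.linalg.inv(K)@np.stack([u.ravel(),v.ravel(),np.ones(u.size)])*d.ravel()
    V=np.linalg.inv(np.array(p["view"]));c[1:]*=-1
    return (V[:3,:3]@c+V[:3,3:]).T.reshape(*d.shape,3)
def onz(p,u,v,h):
    V=np.linalg.inv(np.array(p["view"]));a=ray(p,u,v,1.0);o=V[:3,3]
    return o+(a-o)*(h-o[2])/(a[2]-o[2])
def state():
    s=env.observe();print("t",s["time_s"],"pos",np.round(s["position"],4),"rot",np.round(s["tool_rot"],3).tolist(),"F",np.round(s["ft_force"],1),"w",s["grip_width"],s["gripper_force"]);return s
E
cat > a.py <<'E'
from h import *
s=state();print(env.pinch_z)
for n in("scene","side","wrist"):
    p=get_image(n);im=p["image"].copy()
    for l in("drive_box","main_switch_grip","spindle_tip","knob_center","screwdriver","offcut","screw_jar"):
        for r in spotter.boxes_of(l,p)[:4]:
            u,v=r["xy"];w=world(p,u,v);print(n,l,round(r["p"],2),np.round([u,v]),None if w is None else np.round(w,3))
    cv2.imwrite(f"pics/{n}0.png",im)
E
python3 a.py
```

```text
t 0.0 pos [0.165  0.5246 0.4041] rot [[-0.954, 0.3, -0.001], [0.3, 0.954, -0.001], [0.0, -0.001, -1.0]] F [0.4 0.2 0.4] w 0.08532231670595126 0.0
0.1547
scene drive_box 0.74 [339. 207.] [ 0.532 -0.089  0.067]
scene main_switch_grip 0.65 [321. 177.] [ 0.57  -0.029  0.087]
scene main_switch_grip 0.61 [340. 203.] [ 0.539 -0.087  0.07 ]
scene spindle_tip 0.54 [367. 188.] [ 0.583 -0.119  0.091]
scene knob_center 0.94 [350. 267.] [ 0.431 -0.167  0.04 ]
scene knob_center 0.92 [299. 252.] [ 0.417 -0.075  0.034]
scene knob_center 0.42 [320. 174.] [ 0.562 -0.029  0.098]
scene screwdriver 0.89 [149. 216.] [0.349 0.221 0.024]
scene offcut 0.72 [182. 207.] [0.396 0.176 0.035]
scene screw_jar 0.97 [283. 141.] [0.651 0.11  0.075]
side drive_box 0.72 [315. 199.] [0.645 0.112 0.063]
side drive_box 0.63 [338. 240.] [ 0.54  -0.089  0.071]
side main_switch_grip 0.59 [329. 214.] [ 0.567 -0.029  0.096]
side spindle_tip 0.6 [366. 234.] [ 0.583 -0.118  0.083]
side knob_center 0.61 [289. 275.] [ 0.429 -0.085  0.028]
side screwdriver 0.69 [179. 230.] [0.34  0.214 0.02 ]
side offcut 0.81 [209. 224.] [0.397 0.176 0.034]
side screw_jar 0.96 [314. 195.] [0.646 0.116 0.072]
side screw_jar 0.34 [330. 216.] [ 0.571 -0.029  0.09 ]
wrist screwdriver 0.59 [ 37. 311.] [0.214 0.218 0.063]
wrist offcut 0.7 [103. 409.] [0.39  0.202 0.037]
```

Run:
```python
import cv2
im=cv2.imread("pics/scene0.png");c=im[120:320,100:460]
cv2.imwrite("pics/c0.png",cv2.resize(c,None,fx=2.2,fy=2.2,interpolation=cv2.INTER_CUBIC))
```

```text
(no output)
```

View pics/c0.png

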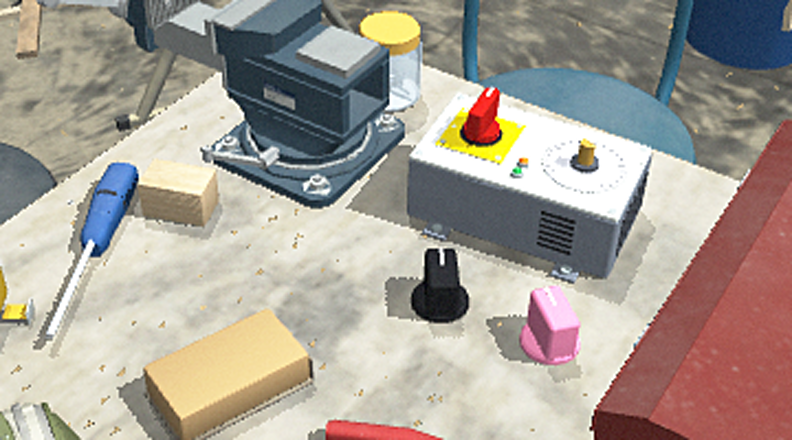

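The loose black knob is at crop (440,285), which is scene (300,250). The pink look-alike is at crop (552,325), scene (351,268). The task wants the black knob, and this enlarged crop confirms which one it is. The red switch is at scene (320,175) and the brass shaft at (367,190).

```bash
cat > b.py <<'E'
from h import *
s=env.observe();R=np.array(s["tool_rot"]);t=np.array(s["position"])
p=get_image("wrist");C=np.linalg.inv(p["view"])
print("cam in tool",R.T@(C[:3,3]-t),"axes",np.round(R.T@C[:3,:3],2).tolist(),"f",p["intrinsics"][0][0])
p=get_image("scene");X=cloud(p);im=p["image"].astype(int);print("cam",np.linalg.inv(p["view"])[:3,3])
P=X.reshape(-1,3);ok=p["depth"].ravel()>0
m=ok&(P[:,0]>.45)&(P[:,0]<.68)&(P[:,1]>-.25)&(P[:,1]<.05)&(abs(P[:,2]-.072)<.006)
m=m&(im.reshape(-1,3).min(1)>0)
r=cv2.minAreaRect(P[m][:,:2].astype(np.float32)*1000);print("box",r,m.sum())
v=ok&(P[:,0]>.35)&(P[:,0]<.8)&(P[:,1]>.0)&(P[:,1]<.3);print("vice top",np.percentile(P[v][:,2],[99,100]), P[v&(P[:,2]>.12)].min(0),P[v&(P[:,2]>.12)].max(0))
u=ok&(abs(P[:,0]-.42)<.06)&(abs(P[:,1]+.08)<.045)&(im.reshape(-1,3).max(1)<90)&(P[:,2]>.015)
q=P[u];print("knob",q.mean(0),q.min(0),q.max(0));t=q[q[:,2]>.038];print("top",t.mean(0),cv2.minAreaRect(t[:,:2].astype(np.float32)*1000),len(t))
E
python3 b.py
```

```text
cam in tool [6.83990630e-02 9.16778196e-05 3.11138135e-02] axes [[0.0, 0.96, 0.27], [1.0, -0.0, -0.0], [-0.0, 0.27, -0.96]] f 306.0651766446191
cam [-0.14001701 -0.37848704  0.66265147]
box ((580.6428833007812, -68.71853637695312), (111.3824691772461, 188.01821899414062), 7.704686641693115) 3053
vice top [0.15082771 0.15362794] [0.48527972 0.08645588 0.12000531] [0.61337168 0.29985204 0.15362794]
knob [ 0.42958301 -0.06952788  0.03539403] [ 0.41255044 -0.0871755   0.01529869] [ 0.46016972 -0.04305546  0.044914  ]
top [ 0.43499112 -0.06628061  0.04092493] ((437.74462890625, -64.72115325927734), (46.905033111572266, 24.944334030151367), 34.93684005737305) 231
```

```bash
python3 -m creep '0 0 12 -10 -9 0 85;0 0 12 -10 -9 0 85;0 0 12 -10 -9 0 85;0 0 12 -10 -9 0 85;0 0 12 -10 -9 0 85;0 0 12 -10 -9 0 85;0 0 12 -10 -9 0 85;0 0 12 -10 -9 0 85;0 0 12 -10 -9 0 85;0 0 12 -10 -9 0 85;0 0 12 -10 -9 0 85;0 0 12 -10 -9 0 85'
cat > g.py <<'E'
import sys
from h import *
def go(x,y,z,yaw):
    "rows to a downward tool pose: world TCP and tool-x yaw in deg"
    from scipy.spatial.transform import Rotation as Ro
    s=env.observe();R=np.array(s["tool_rot"]);d=R.T@(np.array([x,y,z])-s["position"])/.03
    a=np.radians(yaw);T=np.array([[np.cos(a),np.sin(a),0],[np.sin(a),-np.cos(a),0],[0,0,-1]])
    r=Ro.from_matrix(R.T@T).as_rotvec(degrees=True)/8
    print("turn",np.round(r,3),"shift",np.round(d,3),"q",np.round(s["q"],1))
if __name__=="__main__": state();go(*map(float,sys.argv[1:]))
E
python3 g.py .52 -.06 .4 7.7
```

```text
time_s: 2.5
position: [0.3702, 0.1769, 0.4048]
tool_rot: [[0.401, 0.916, 0.0], [0.916, -0.401, 0.0], [0.0, 0.0, -1.0]]
ft_force: [0.3, -0.0, 0.3]
grip_width: 0.0847
gripper_force: 0.0
t 2.5 pos [0.3702 0.1769 0.4048] rot [[0.401, 0.916, 0.0], [0.916, -0.401, 0.0], [0.0, 0.0, -1.0]] F [ 0.3 -0.   0.3] w 0.08474091046562746 0.0
turn [ 0.000e+00 -1.000e-03  7.335e+00] shift [-5.235  7.738  0.16 ] q [ 8.9  7.6 94.3  0.  78.  32.5]
```

```bash
python3 -m creep '0 0 7.3 -5.2 7.7 0.16 85;0 0 7.3 -5.2 7.7 0.16 85;0 0 7.3 -5.2 7.7 0.16 85;0 0 7.3 -5.2 7.7 0.16 85;0 0 7.3 -5.2 7.7 0.16 85;0 0 7.3 -5.2 7.7 0.16 85;0 0 7.3 -5.2 7.7 0.16 85;0 0 7.3 -5.2 7.7 0.16 85;0 0 7.3 -5.2 7.7 0.16 85;0 0 7.3 -5.2 7.7 0.16 85'
cat > c.py <<'E'
from h import *
p=get_image("wrist");cv2.imwrite("pics/w1.png",p["image"]);np.savez("pics/w1.npz",**p)
for l in("main_switch_grip","spindle_tip","knob_center"):
    for r in spotter.boxes_of(l,p)[:3]:
        u,v=r["xy"];w=world(p,u,v);print(l,round(r["p"],2),np.round([u,v]),None if w is None else np.round(w,3))
cv2.imwrite("pics/w1.png",cv2.resize(p["image"],(800,600),interpolation=cv2.INTER_CUBIC))
E
python3 c.py
```

```text
time_s: 3.5
position: [0.5197, -0.0573, 0.4002]
tool_rot: [[0.989, 0.146, 0.0], [0.146, -0.989, -0.0], [0.0, 0.0, -1.0]]
ft_force: [-0.4, -0.2, 0.3]
grip_width: 0.0849
gripper_force: 0.0
main_switch_grip 0.72 [246. 135.] [ 0.578 -0.024  0.109]
main_switch_grip 0.22 [ 30. 276.] [0.368 0.228 0.026]
spindle_tip 0.52 [350. 141.] [ 0.586 -0.113  0.095]
knob_center 0.92 [275. 252.] [ 0.45  -0.066  0.042]
knob_center 0.56 [353. 252.] [ 0.463 -0.155  0.042]
```

View pics/w1.png

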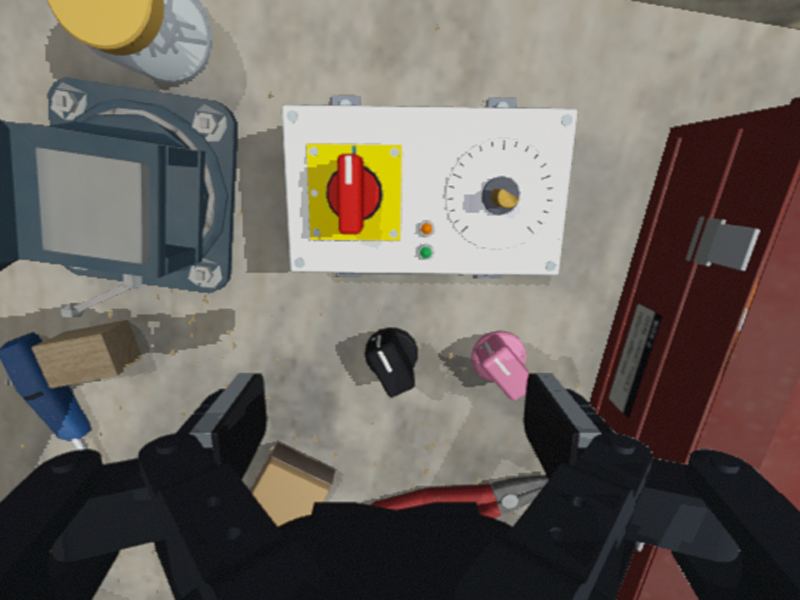

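The wrist view (800x600) shows the switch handle at (350,192) with its line towards the back, the shaft at (502,195), the black knob at (390,362) and the pink one at (503,365). I'll enlarge the knob and shaft to read their angles.

```bash
cat > d.py <<'E'
from h import *
p=dict(np.load("pics/w1.npz",allow_pickle=True));im=p["image"]
a=cv2.resize(im[222:282,245:305],(500,500),interpolation=cv2.INTER_CUBIC)
b=cv2.resize(im[120:155,334:369],(300,300),interpolation=cv2.INTER_CUBIC)
o=np.zeros((500,800,3),np.uint8);o[:,:500]=a;o[:300,500:]=b;cv2.imwrite("pics/w2.png",o)
X=cloud(p)
def rect(n,u0,u1,v0,v1,z0,z1):
    q=X[v0:v1,u0:u1].reshape(-1,3);q=q[(q[:,2]>z0)&(q[:,2]<z1)];r=cv2.minAreaRect(q[:,:2].astype(np.float32)*1000)
    print(n,len(q),np.round(q.mean(0),4),[np.round(x,1) for x in r])
rect("knob",245,305,222,282,.037,.047);rect("switch",215,280,95,170,.10,.112);rect("tip",334,369,120,155,.092,.1);rect("panel",190,410,60,200,.066,.073)
w=(im.min(2)>120)&(np.arange(560)[None]>245)&(np.arange(560)[None]<305)&(X[...,2]>.03)&(X[...,2]<.05)&(np.arange(420)[:,None]>222)&(np.arange(420)[:,None]<285)
q=X[w];print("line",len(q),np.round(q.mean(0),4),cv2.fitLine(q[:,:2].astype(np.float32),2,0,.01,.01).ravel(),np.argwhere(w)[:,::-1].min(0),np.argwhere(w)[:,::-1].max(0))
E
python3 d.py
```

```text
knob 789 [ 0.4419 -0.0659  0.0412] [array([440.6, -66.1]), array([45.1, 26. ]), np.float64(34.8)]
switch 963 [ 0.5774 -0.0227  0.1081] [array([576.9, -22.3]), array([45.2, 14.1]), np.float64(7.7)]
tip 151 [ 0.5876 -0.1164  0.0954] [array([ 587.1, -116.6]), array([13.9,  8.9]), np.float64(72.5)]
panel 20442 [ 0.5866 -0.0713  0.0703] [array([583. , -69.8]), array([108.3, 188.1]), np.float64(7.7)]
line 49 [ 0.4486 -0.0598  0.0419] [ 0.83033806  0.55726     0.4485845  -0.05981046] [265 246] [273 260]
```

View pics/w2.png

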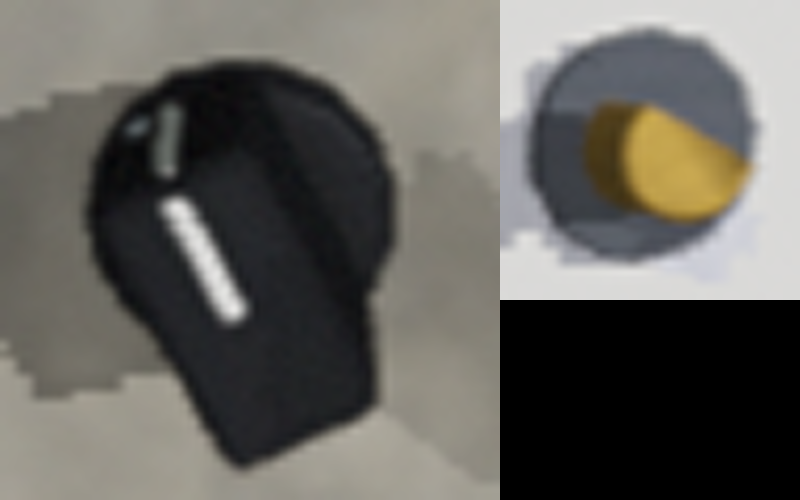

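The black knob's line points up-left in the crop, so its yaw is about +35°. The shaft's flat faces up-right, yaw about −20°. The box geometry agrees with the measured switch (0.577,−0.022) and shaft axis (0.589,−0.117).

```bash
python3 g.py .5768 -.0222 .255 7.7
```

```text
t 3.7 pos [ 0.5198 -0.0576  0.4001] rot [[0.99, 0.143, 0.0], [0.143, -0.99, -0.0], [0.0, 0.0, -1.0]] F [-0.2 -0.2  0.3] w 0.08460670352154612 0.0
turn [ 0.001 -0.002  0.067] shift [ 2.048 -0.897  4.838] q [-19.3  19.3  79.1  -0.   81.6  62.5]
```

```bash
python3 -m creep '0 0 .07 2.05 -.9 1 85;0 0 .07 2.05 -.9 2 85;0 0 .07 2.05 -.9 3 85;0 0 .07 2.05 -.9 4 85;0 0 .07 2.05 -.9 4.84 85;0 0 .07 2.05 -.9 4.84 85;0 0 .07 2.05 -.9 4.84 0;0 0 .07 2.05 -.9 4.84 0;0 0 .07 2.05 -.9 4.84 0;0 0 .07 2.05 -.9 4.84 0;0 0 .07 2.05 -.9 4.84 0;0 0 .07 2.05 -.9 4.84 0' 45; python3 g.py .5768 -.0222 .255 7.7
```

```text
time_s: 4.9
position: [0.577, -0.0222, 0.2555]
tool_rot: [[0.991, 0.132, 0.001], [0.132, -0.991, 0.001], [0.001, -0.001, -1.0]]
ft_force: [-1.1, 3.1, 6.0]
grip_width: 0.0136
gripper_force: 44.4
t 4.9 pos [ 0.577  -0.0222  0.2555] rot [[0.991, 0.132, 0.001], [0.132, -0.991, 0.001], [0.001, -0.001, -1.0]] F [-1.1  3.1  6. ] w 0.013587671941469294 44.357593059539795
turn [-0.006 -0.007 -0.016] shift [-0.007 -0.     0.017] q [-14.   32.8  82.2   0.1  64.9  68.4]
```

Gripped at 13.6 mm, which fits the 14 mm bar. Next, the quarter turn.

```bash
python3 -m creep '0 0 -1 0 0 0 0;0 0 -2 0 0 0 0;0 0 -3 0 0 0 0;0 0 -4 0 0 0 0;0 0 -5 0 0 0 0;0 0 -6 0 0 0 0;0 0 -7 0 0 0 0;0 0 -8 0 0 0 0;0 0 -9 0 0 0 0;0 0 -10 0 0 0 0;0 0 -10.8 0 0 0 0;0 0 -10.8 0 0 0 0'; python3 -m creep '0 0 0 0 0 0 40;0 0 0 0 0 0 85;0 0 0 0 0 0 85;0 0 0 0 0 0 85;0 0 0 0 0 -1 85;0 0 0 0 0 -2.5 85;0 0 0 0 0 -4 85;0 0 0 0 0 -4 85'; python3 g.py .44 -.075 .34 34.8
```

```text
time_s: 6.1
position: [0.5764, -0.0215, 0.2555]
tool_rot: [[-0.073, 0.997, -0.002], [0.997, 0.073, 0.002], [0.003, -0.001, -1.0]]
ft_force: [-5.6, 7.6, 9.8]
grip_width: 0.0136
gripper_force: 45.0
time_s: 6.9
position: [0.5773, -0.0227, 0.3809]
tool_rot: [[-0.069, 0.998, 0.011], [0.998, 0.069, -0.003], [-0.004, 0.011, -1.0]]
ft_force: [-0.3, 0.5, 0.1]
grip_width: 0.085
gripper_force: 0.0
t 6.9 pos [ 0.5773 -0.0227  0.3809] rot [[-0.069, 0.998, 0.011], [0.998, 0.069, -0.003], [-0.004, 0.011, -1.0]] F [-0.3  0.5  0.1] w 0.0850137174307771 0.0
turn [ 0.086 -0.017  7.397] shift [-1.418 -4.701  1.315] q [-14.   25.5  72.3  -0.   81.5 -18. ]
```

```bash
python3 -m creep '0 0 1 -1.4 -1.6 0 85;0 0 2 -1.4 -3.2 .5 85;0 0 3 -1.4 -4.7 1.3 85;0 0 4 -1.4 -4.7 1.3 85;0 0 5 -1.4 -4.7 1.3 85;0 0 6 -1.4 -4.7 1.3 85;0 0 7 -1.4 -4.7 1.3 85;0 0 7.4 -1.4 -4.7 1.3 85;0 0 7.4 -1.4 -4.7 1.3 85;0 0 7.4 -1.4 -4.7 1.3 85'
cat > e.py <<'E'
from h import *
p=get_image("wrist");cv2.imwrite("pics/w3.png",p["image"]);im=p["image"].astype(int);X=cloud(p)
def rect(n,m):
    q=X[m];r=cv2.minAreaRect(q[:,:2].astype(np.float32)*1000)
    print(n,len(q),np.round(q.mean(0),4),[np.round(x,1) for x in r]);return q
x,y,z=X[...,0],X[...,1],X[...,2]
near=lambda a,b,r:(np.hypot(x-a,y-b)<r)&(p["depth"]>0)
rect("knob",near(.441,-.066,.035)&(z>.039)&(z<.046))
q=rect("line",near(.441,-.066,.035)&(z>.039)&(z<.046)&(im.min(2)>110))
rect("switch",near(.577,-.022,.04)&(z>.1)&(z<.112))
rect("tip",near(.589,-.117,.02)&(z>.092)&(z<.1))
E
python3 e.py; python3 g.py .441 -.066 .19 34.8
```

```text
time_s: 7.9
position: [0.4393, -0.0743, 0.3354]
tool_rot: [[0.82, 0.572, -0.0], [0.572, -0.82, 0.0], [-0.0, -0.0, -1.0]]
ft_force: [1.2, 0.3, -0.5]
grip_width: 0.085
gripper_force: 0.0
knob 1351 [ 0.4409 -0.0654  0.0414] [array([440.5, -65.6]), array([44.7, 25.5]), np.float64(35.4)]
line 88 [ 0.4487 -0.0599  0.042 ] [array([448.6, -59.9]), array([18.9,  2.7]), np.float64(34.6)]
switch 813 [ 0.5741 -0.035   0.1068] [array([571.9, -32.1]), array([10.9, 32.5]), np.float64(30.6)]
tip 354 [ 0.5872 -0.1159  0.0951] [array([ 587.3, -116.2]), array([14., 10.]), np.float64(66.1)]
t 7.95 pos [ 0.4393 -0.0743  0.3355] rot [[0.821, 0.572, -0.0], [0.572, -0.821, 0.0], [-0.0, -0.0, -1.0]] F [ 0.1 -0.3 -0.1] w 0.08465242962466767 0.0
turn [-0.002  0.001  0.007] shift [ 0.206 -0.193  4.85 ] q [-24.9  15.5  96.7  -0.   67.8  30.2]
```

View pics/w3.png

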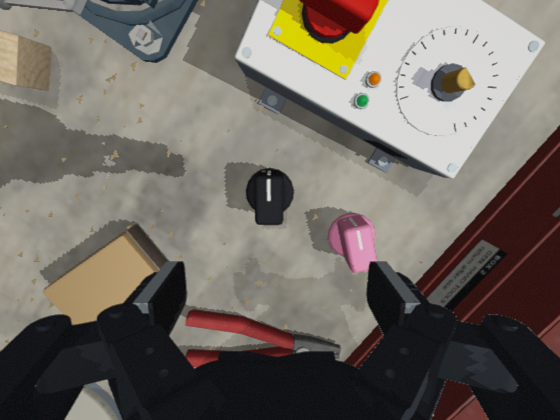

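The black knob is at pixel (269,192), clear of the pink one at (352,240). Going down to grasp it now.

```bash
python3 -m creep '0 0 0 .21 -.19 1.5 85;0 0 0 .21 -.19 3 85;0 0 0 .21 -.19 4.2 85;0 0 0 .21 -.19 5.05 85;0 0 0 .21 -.19 5.05 85;0 0 0 .21 -.19 5.05 20;0 0 0 .21 -.19 5.05 10;0 0 0 .21 -.19 5.05 10;0 0 0 .21 -.19 5.05 10;0 0 0 .21 -.19 5.05 10;0 0 0 .21 -.19 5.05 10' 70; python3 -m creep '0 0 0 0 0 -1 10;0 0 0 0 0 -2.5 10;0 0 0 0 0 -4 10;0 0 0 0 0 -5 10;0 0 0 0 0 -5 10';  python3 g.py .53 -.117 .335 -20
```

```text
time_s: 9.05
position: [0.4413, -0.066, 0.1853]
tool_rot: [[0.821, 0.57, 0.002], [0.57, -0.821, -0.001], [0.001, 0.002, -1.0]]
ft_force: [-1.2, 1.0, 8.7]
grip_width: 0.0251
gripper_force: 69.1
time_s: 9.55
position: [0.4413, -0.0659, 0.3382]
tool_rot: [[0.821, 0.571, 0.008], [0.571, -0.821, -0.003], [0.004, 0.007, -1.0]]
ft_force: [-0.3, -0.4, -1.1]
grip_width: 0.025
gripper_force: 69.0
t 9.55 pos [ 0.4413 -0.0659  0.3382] rot [[0.821, 0.571, 0.008], [0.571, -0.821, -0.003], [0.004, 0.007, -1.0]] F [-0.3 -0.4 -1.1] w 0.025000542823558597 68.97905644029379
turn [ 0.033 -0.055  6.849] shift [1.456 3.084 0.136] q [-23.8  15.3  96.4  -0.   67.7  31.4]
```

```bash
python3 -m creep '0 0 1 1.45 1 .1 10;0 0 2 1.45 2 .1 10;0 0 3 1.45 3.1 .1 10;0 0 4 1.45 3.1 .1 10;0 0 5 1.45 3.1 .1 10;0 0 6 1.45 3.1 .1 10;.03 -.05 6.85 1.45 3.1 .1 10;.03 -.05 6.85 1.45 3.1 .1 10;.03 -.05 6.85 1.45 3.1 .1 10'
cat > f.py <<'E'
from h import *
s=state();R=np.array(s["tool_rot"]);t=np.array(s["position"])
p=get_image("wrist");im=p["image"];X=cloud(p);x,y,z=X[...,0],X[...,1],X[...,2]
m=(np.hypot(x-.589,y+.117)<.018)&(z>.090)&(z<.101)
q=X[m];r=cv2.minAreaRect(q[:,:2].astype(np.float32)*1000);print("tip",len(q),q.mean(0).round(4),r)
uv=np.argwhere(m)[:,::-1];print(uv.min(0),uv.max(0))
# knob in hand, tool frame
T=(X-t)@R;k=(abs(T[...,0])<.045)&(abs(T[...,1])<.0115)&(T[...,2]>.125)&(T[...,2]<.16)&(p["depth"]>0)
print("knob pts",k.sum());
if k.sum()>5:
    print("tool z pct",np.percentile(T[k][:,2],[5,25,50,75,95]).round(4),"x",np.percentile(T[k][:,0],[0,2,50,98,100]).round(4))
    w=k&(im.min(2)>110);print("line",w.sum(),T[w][:,:].min(0) if w.any() else 0,T[w].max(0) if w.any() else 0)
u,v=uv.mean(0).astype(int)
o=np.zeros((420,800,3),np.uint8);o[:,:560]=im;o[:240,560:]=cv2.resize(im[v-20:v+20,u-20:u+20],(240,240),interpolation=cv2.INTER_CUBIC);cv2.imwrite("pics/w4.png",o)
np.savez("pics/w4.npz",m=m,**p)
E
python3 f.py
```

```text
time_s: 10.45
position: [0.5299, -0.1175, 0.3306]
tool_rot: [[0.941, -0.339, -0.008], [-0.339, -0.941, 0.004], [-0.009, -0.001, -1.0]]
ft_force: [-0.5, 0.1, -1.3]
grip_width: 0.0249
gripper_force: 69.0
t 10.45 pos [ 0.5299 -0.1175  0.3306] rot [[0.941, -0.339, -0.008], [-0.339, -0.941, 0.004], [-0.009, -0.001, -1.0]] F [-0.5  0.1 -1.3] w 0.024894082370904853 69.0384843852371
tip 259 [ 0.5875 -0.1171  0.0954] ((586.896240234375, -116.56390380859375), (13.897583961486816, 8.956491470336914), 71.49279022216797)
[235 141] [256 155]
knob pts 5865
tool z pct [0.1428 0.1434 0.1439 0.1445 0.1529] x [-0.0234 -0.0212  0.0046  0.022   0.0228]
line 366 [-0.00090046 -0.00135793  0.14188273] [0.02278713 0.00120516 0.15979736]
```

View pics/w4.png

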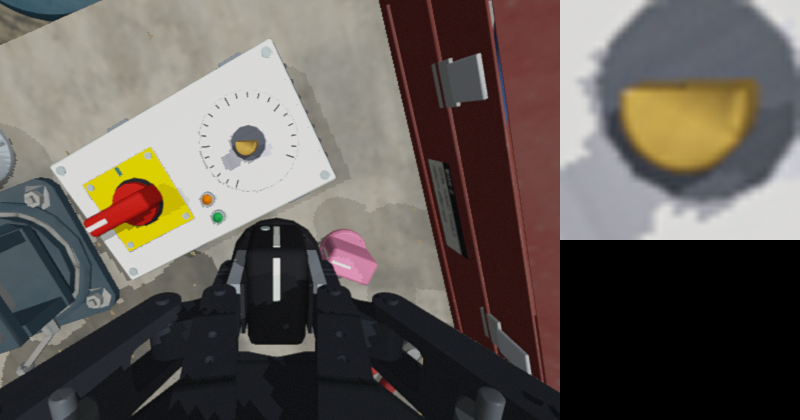

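The switch is now off, with its line pointing left at (95,225). The knob sits centred in the fingers, and the shaft tip is at (247,148) with its flat at about −18.5°. Next I'll move above the shaft.

```bash
python3 g.py .5893 -.1173 .295 -18.5
```

```text
t 10.5 pos [ 0.5299 -0.1175  0.3307] rot [[0.941, -0.34, -0.008], [-0.34, -0.941, 0.003], [-0.009, -0.001, -1.0]] F [ 0.4 -0.4 -1.3] w 0.024969356137281455 69.03833323158324
turn [-0.005  0.061 -0.169] shift [ 1.87  -0.679  1.175] q [-25.   24.9  82.4  -0.   73.2  84.9]
```

```bash
python3 -m creep '0 .06 -.17 1 -.4 .2 10;0 .06 -.17 1.87 -.68 .6 10;0 .06 -.17 1.87 -.68 1.18 10;0 .06 -.17 1.87 -.68 1.18 10;0 .06 -.17 1.87 -.68 1.18 10'; python3 g.py .5893 -.1173 .284 -18.5
```

```text
time_s: 11.0
position: [0.5893, -0.1175, 0.2955]
tool_rot: [[0.948, -0.319, 0.0], [-0.319, -0.948, 0.001], [-0.0, -0.001, -1.0]]
ft_force: [-0.9, -0.9, -0.3]
grip_width: 0.0249
gripper_force: 69.1
t 11.0 pos [ 0.5893 -0.1175  0.2955] rot [[0.948, -0.319, 0.0], [-0.319, -0.948, 0.001], [-0.0, -0.001, -1.0]] F [-0.9 -0.9 -0.3] w 0.024899091599690486 69.08430503681302
turn [-0.004  0.001 -0.012] shift [-0.001 -0.006  0.383] q [-22.6  32.2  75.5   0.   72.3  86. ]
```

```bash
python3 -m creep '0 0 0 0 0 .2 10;0 0 0 0 0 .35 10;0 0 0 0 0 .45 10;0 0 0 0 0 .52 10;0 0 0 0 0 .58 10;0 0 0 0 0 .58 10'
```

```text
time_s: 11.6
position: [0.5895, -0.1175, 0.2778]
tool_rot: [[0.947, -0.32, 0.001], [-0.32, -0.947, 0.0], [0.001, -0.001, -1.0]]
ft_force: [0.6, -0.1, -1.6]
grip_width: 0.0251
gripper_force: 69.2
```

It entered without any resistance. Continuing down to the collar.

```bash
python3 -m creep '0 0 0 0 0 .15 10;0 0 0 0 0 .3 10;0 0 0 0 0 .42 10;0 0 0 0 0 .54 10;0 0 0 0 0 .54 10'; python3 -m creep '0 0 0 0 0 .05 10;0 0 0 0 0 .1 10;0 0 0 0 0 .13 10;0 0 0 0 0 .13 10'
```

```text
time_s: 12.1
position: [0.5895, -0.1175, 0.2615]
tool_rot: [[0.947, -0.32, 0.001], [-0.32, -0.947, 0.0], [0.0, -0.001, -1.0]]
ft_force: [0.8, -1.1, -1.1]
grip_width: 0.0252
gripper_force: 69.3
time_s: 12.5
position: [0.5894, -0.1175, 0.2585]
tool_rot: [[0.947, -0.32, 0.001], [-0.32, -0.947, 0.0], [0.001, -0.0, -1.0]]
ft_force: [-0.9, 0.9, 6.2]
grip_width: 0.025
gripper_force: 69.8
```

```bash
python3 -m creep '0 0 0 0 0 .04 10;0 0 0 0 0 .07 10;0 0 0 0 0 .07 10'; python3 -m creep '0 0 0 0 0 .02 10;0 0 0 0 0 .04 10;0 0 0 0 0 .04 10'
```

```text
time_s: 12.8
position: [0.5894, -0.1174, 0.2573]
tool_rot: [[0.947, -0.32, 0.002], [-0.32, -0.947, -0.0], [0.002, -0.0, -1.0]]
ft_force: [-3.9, 1.3, 12.3]
grip_width: 0.0251
gripper_force: 70.9
time_s: 13.1
position: [0.5893, -0.1173, 0.2573]
tool_rot: [[0.947, -0.32, 0.003], [-0.32, -0.947, -0.001], [0.003, -0.0, -1.0]]
ft_force: [-7.4, 2.3, 20.2]
grip_width: 0.0248
gripper_force: 72.2
```

It has bottomed out: height steady at 0.2573, force 20 N. One check by camera of the knob height and the switch, with a picture.

```bash
python3 -m creep '0 0 0 0 0 0 10;0 0 0 0 0 0 10;0 0 0 0 0 0 10'; sed -i 's/w4/w5/g' f.py
cat >> f.py <<'E'
print("knob top world z",np.median(X[k&(T[...,2]<.15)][:,2]))
E
python3 f.py
```

```text
time_s: 13.4
position: [0.5893, -0.1173, 0.2573]
tool_rot: [[0.947, -0.32, 0.003], [-0.32, -0.947, -0.001], [0.003, -0.0, -1.0]]
ft_force: [-6.1, 2.4, 20.0]
grip_width: 0.025
gripper_force: 72.2
t 13.4 pos [ 0.5893 -0.1173  0.2573] rot [[0.947, -0.32, 0.003], [-0.32, -0.947, -0.001], [0.003, -0.0, -1.0]] F [-6.1  2.4 20. ] w 0.025009939091550262 72.21411310136318
tip 0 [nan nan nan] ((0.0, 0.0), (0.0, 0.0), 0.0)f.py:5: RuntimeWarning: Mean of empty slice.
  q=X[m];r=cv2.minAreaRect(q[:,:2].astype(np.float32)*1000);print("tip",len(q),q.mean(0).round(4),r)
  ret = um.true_divide(
Traceback (most recent call last):
  File "f.py", line 6, in <module>
    uv=np.argwhere(m)[:,::-1];print(uv.min(0),uv.max(0))
                                    ~~~~~~^^^
ValueError: zero-size array to reduction operation minimum which has no identity
```

Run:
```python
from h import *
s=env.observe();R=np.array(s["tool_rot"]);t=np.array(s["position"])
p=get_image("wrist");X=cloud(p);T=(X-t)@R;k=(abs(T[...,0])<.02)&(abs(T[...,1])<.0115)&(T[...,2]>.125)&(T[...,2]<.15)&(p["depth"]>0)
print(k.sum(),np.median(X[k][:,2]),np.median(T[k][:,2]))
cv2.imwrite("pics/w6.png",p["image"])
```

```text
4752 0.11356113996989786 0.1437166291375629
```

View pics/w6.png

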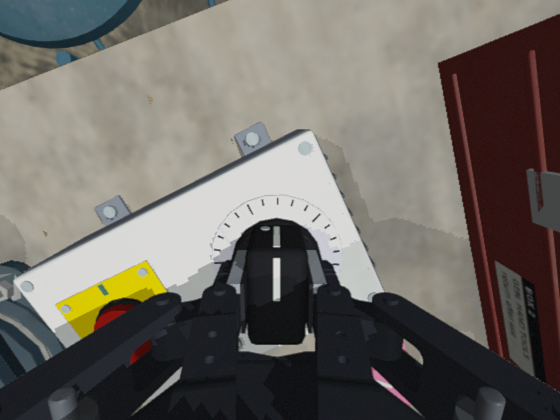

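The knob's top is at 0.1136 m, against 0.114 m expected when home. It hasn't slipped in the grip, and its skirt lies centred on the dial at (277,260). The switch's red disc shows at (122,325), with no bar towards the green dash. Handing in.

```bash
python3 -c "
from rig import job
print(job.close_job())"
```

```text
the job is handed in; nothing more can be done
None
```

The job is handed in, though no verdict came back: the main switch is off, and the black knob is fully home on the D-shaft with its flat matched, still gripped at about 70 N and pressed down with 20 N.

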